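# Switch off the power block by feel and cover it

## Robot

A 6-joint arm with a two-finger parallel gripper is mounted at the origin on a cart in front of the work surface, level with it; the furniture and walls round the work are solid. World frame = base frame: x ahead of the robot, y to its left, z up, the work surface at z = 0. Lengths are in m, angles in degrees, forces in N, time in s.
With the tool pointing down it reaches from about 0.325 to 0.85 m from the base axis. Payload 15.5 kg.
Tool frame: the origin (TCP) lies at the very end of the fingers, on their centre line; the grasp point (between the pads) lies arm.grip_depth behind it (arm.grip_depth is the distance from the TCP to the grasp point, in m); z points along the fingers, y is the direction in which the jaws open and shut (so a half turn about z gives the same grasp; the last joint's range is limited). The gripper opens to 91 mm and grips with 3 to 60 N. Pads are 32 mm wide; open, the fingers measure 118 mm over their backs; the gripper's body (76 mm by 178 mm) begins 60 mm behind the grasp point.
Start: joints at [-76.232, 28.281, 77.091, -0, 74.628, -5.472], TCP at [0.206, -0.59, 0.214] pointing down, gripper open.
Joint ranges: [-166.48, 166.48], [-47.26, 123.95], [12.59, 153.08], [-70.14, 250.14], [6.76, 159.57], [-176.63, 176.63]. Speed limits (degrees/s): [108.29, 108.29, 147.25, 172.46, 172.46, 172.46].

## Interface

Orientations are given as a 3x3 rotation matrix whose columns are the frame's x, y, z axes.
In Python, from rig import arm gives the robot as it stands. Calls block until the motion is done:
- arm.move_to(position, orientation): joint-space move of the TCP to a pose.
- arm.move_l(position, orientation=None, feed=0.15): straight line of the TCP; orientation=None keeps the orientation; feed is the mean speed in m/s.
- arm.move_joints(angles): joint-space move.
- arm.grip(opening): finger opening in m; the grip force is fixed at half the most; returns when the fingers have stopped.
- arm.sleep(seconds).
- arm.solve_ik(position, orientation): joint angles nearest the present ones, or None.
- arm.snapshot(name): name is "scene" or "side" or "wrist"; returns the picture (420x560x3 uint8, red, green, blue); there is no depth.
- arm.get_calibration(name): a dict with "intrinsics" (3x3 intrinsics, pixels), "k1" (the pictures are not rectified: a ray, as slopes to the right and down, at radius r is drawn at 1 + k1 r^2 times it, then the intrinsics apply), "cam_to_world" (4x4, takes a point from camera to world coordinates). Camera axes: x right, y down, z forward; pixel columns grow to the right and rows downward; lengths in m; the calibration is good to about 2 mm. A picture is of the moment at which its call begins: read the wrist's pose just before it. get_calibration takes no time and is no camera call; for the wrist camera it gives the pose at the moment of the call.
A pose or a line that the arm cannot do raises arm.Unreachable and nothing moves.
- arm.sign_off(): hands the job in, once; it reports no verdict.
Readings, each from a call of its own:
- arm.current_t(): time.
- arm.current_joint_positions(): joint angles.
- arm.current_dq(): joint speeds.
- arm.current_tau(): joint torques, N m.
- arm.current_ee_pos(): TCP position.
- arm.current_tool_rot(): TCP orientation.
- arm.current_force(): force on the tool from outside, world axes, zero at the start.
- arm.current_torque(): the same for the moment, N m.
- arm.current_width(): finger opening in m.
Only numpy, scipy, OpenCV 4.12 (cv2) and the standard library are available. Lean on these libraries where they do the work, as an engineer would, in place of code of your own. Each camera call takes 0.05 s, during which the arm holds its last target. There are 200 camera calls.

## Task

Clean-down: switch off all three push-lock switches on the power block; their buttons always spring back up, so on and off look alike and you must feel each one (a switch that is off is firm at once, one that is on sinks loosely first; each full press changes it over). Press gently, and when all three are off set the metal splash cover over the block so that it stands squarely and flat on the worktop. Leave the other things alone.

Things in the scene. Friction and masses are not known exactly. Their poses are not given: they have to be found in the camera images.
- block: White rectangular plinth of the power block, fixed to the worktop, 76 mm (x) by 200 mm (y) by 12 mm high. Three switch modules stand on it in a row along its y axis, at y = -62, 0 and +62 mm. Origin: centre of its underside on the worktop.
- sw_a: Round push-lock switch module, white, 54 mm across, 36 mm high, with a light grey mushroom button on top, 33 mm across. Origin: centre of the module's underside, on the plinth (12 mm above the worktop); z up. One of three alike in a row, in no fixed order. More than 20 N on it is too much.
- sw_a_top (a point): Centre of the button top of sw_a, 69 mm above the worktop; it always springs back there. Stroke 12 mm to a springy stop. Off: firm within 2 mm (4.5 N to move on, 8 N near the stop). On: sinks 7 mm under 1 to 1.5 N, then firm (7 N). A slow press (20 to 40 mm/s) to the stop (11 to 14 N) and release changes on/off; a shorter press changes nothing.
- sw_a_contact (a joint): Contact inside module sw_a: 0 = off, 0.00007 m = on (locked). It moves far less than the reading's error, so it cannot be read: feel the button instead.
- sw_b: Round push-lock switch module, white, 54 mm across, 36 mm high, with a light grey mushroom button on top, 33 mm across. Origin: centre of the module's underside, on the plinth (12 mm above the worktop); z up. One of three alike in a row, in no fixed order. More than 20 N on it is too much.
- sw_b_top (a point): Centre of the button top of sw_b, 69 mm above the worktop; it always springs back there. Stroke 12 mm to a springy stop. Off: firm within 2 mm (4.5 N to move on, 8 N near the stop). On: sinks 7 mm under 1 to 1.5 N, then firm (7 N). A slow press (20 to 40 mm/s) to the stop (11 to 14 N) and release changes on/off; a shorter press changes nothing.
- sw_b_contact (a joint): Contact inside module sw_b: 0 = off, 0.00007 m = on (locked). It moves far less than the reading's error, so it cannot be read: feel the button instead.
- sw_c: Round push-lock switch module, white, 54 mm across, 36 mm high, with a light grey mushroom button on top, 33 mm across. Origin: centre of the module's underside, on the plinth (12 mm above the worktop); z up. One of three alike in a row, in no fixed order. More than 20 N on it is too much.
- sw_c_top (a point): Centre of the button top of sw_c, 69 mm above the worktop; it always springs back there. Stroke 12 mm to a springy stop. Off: firm within 2 mm (4.5 N to move on, 8 N near the stop). On: sinks 7 mm under 1 to 1.5 N, then firm (7 N). A slow press (20 to 40 mm/s) to the stop (11 to 14 N) and release changes on/off; a shorter press changes nothing.
- sw_c_contact (a joint): Contact inside module sw_c: 0 = off, 0.00007 m = on (locked). It moves far less than the reading's error, so it cannot be read: feel the button instead.
- cover: Loose aluminium splash cover, a box open below: 90 (x) by 214 (y) by 80 mm high outside, walls 3 mm, with a pull bar on top: 14 mm thick (x), 70 mm long (y), 80 to 110 mm above the rim, centred. Fits over plinth and switches with 4 mm to spare each side, 8 mm above the buttons, either way round. 0.2 to 0.37 kg. Origin: centre of the lower rim, on the worktop; z up.
- spice_1: Spice jar, 46 mm across, 106 mm high; a bystander, to be left alone. Origin: centre of its underside.
- apple: Apple, 72 mm; a bystander, to be left alone. Origin: centre of its underside.
- garlic: Garlic bulb, 60 mm; a bystander, to be left alone. Origin: centre of its underside.
- tomato_tin: Low food tin, 75 mm across, 58 mm high; a bystander, to be left alone. Origin: centre of its underside.
Mind the look-alikes: they are no part of the job. Several things have the shape of the cover; the one meant has the colours described above.

How it is judged:
By the outcome, as a careful person would: the job done as asked, in the order asked, and still so for the second after the job is handed in, with the robot touching nothing.
It also fails if it takes over 72 s, if anything falls off the work surface, if the arm or the gripper's body presses on something with over 40 N, if the wrist force passes 120 N, or if a joint passes its speed limit or range.

## Working session

There is one attempt and no reset: what is moved stays moved. The work goes in short steps, each a Python script; the robot and the scene stay as the last script left them, time stands still between calls to the robot, and variables do not carry over. Pictures are saved under pics/ and viewed, about 8 in all and at most 12, crops included, and the job is handed in when it is done.

```bash
ls; mkdir -p pics; python3 - <<'E'
from rig import arm
import cv2,numpy as np
a=arm.snapshot("scene");b=arm.snapshot("side")
cv2.imwrite("pics/scene.png",a[:,:,::-1]);cv2.imwrite("pics/side.png",b[:,:,::-1])
for n in("scene","side","wrist"):
  c=arm.get_calibration(n);print(n,c["intrinsics"][0],c["k1"],np.round(c["cam_to_world"],3).tolist())
print(arm.current_t(),arm.grip_depth,arm.current_tool_rot(),arm.current_force())
E
```

```text
pics
scene [461.32455248   0.         274.50550002] -0.13210170792956563 [[-0.853, -0.417, 0.313, 0.181], [-0.522, 0.663, -0.537, 0.687], [0.016, -0.621, -0.783, 0.917], [0.0, 0.0, 0.0, 1.0]]
side [542.38829787   0.         282.95963865] -0.18921277736977482 [[-0.966, -0.11, 0.234, 0.198], [-0.258, 0.465, -0.847, 1.283], [-0.015, -0.878, -0.478, 0.74], [0.0, 0.0, 0.0, 1.0]]
wrist [300.94915286   0.         282.87198157] -0.05645242332819573 [[0.329, -0.912, -0.245, 0.274], [-0.944, -0.318, -0.087, -0.564], [0.001, 0.26, -0.966, 0.385], [0.0, 0.0, 0.0, 1.0]]
0.1 0.0188 [[ 9.44148147e-01  3.29521172e-01 -2.69874789e-04]
 [ 3.29521260e-01 -9.44147462e-01  1.14382583e-03]
 [ 1.22113231e-04 -1.16887052e-03 -9.99999309e-01]] [-0.08701875  0.50134468 -0.20067146]
```

View pics/scene.png

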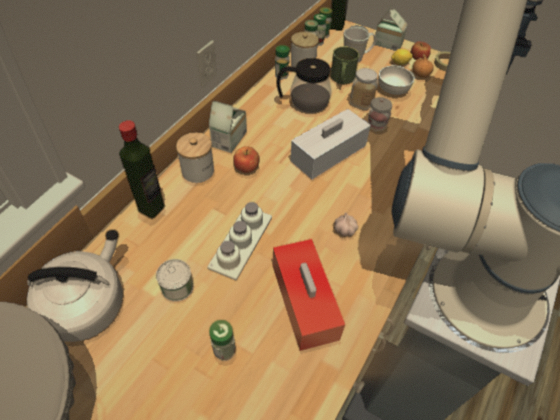

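View pics/side.png

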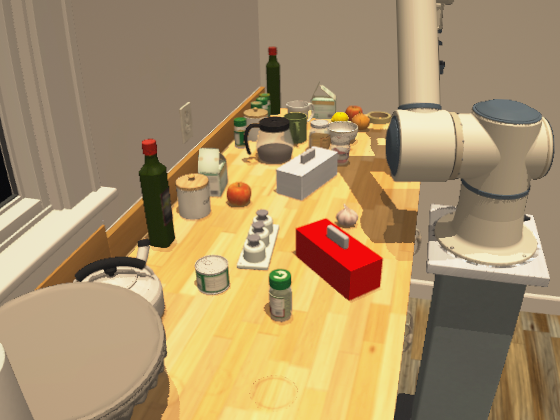

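The scene view shows the power block with buttons near (252,210), (240,228) and (228,247). The metal cover is at (331,143), with its bar from (322,133) to (342,122). The red look-alike is at (307,290), with the garlic at (345,224) near the block's right side.

```bash
cat > h.py <<'E'
from rig import arm
import numpy as np, cv2
def ray(px,c):
    k=c["intrinsics"]; p=np.asarray(px,float).reshape(-1,2)
    D=np.array([c["k1"],0,0,0,0.])
    # model draws r*(1+k1 r^2): same as OpenCV radial
    u=cv2.undistortPoints(p.reshape(-1,1,2),np.asarray(k,float),D).reshape(-1,2)
    T=np.asarray(c["cam_to_world"]); d=np.c_[u,np.ones(len(u))]@T[:3,:3].T
    return T[:3,3],d
def onz(px,z,c):
    o,d=ray(px,c); return o+d*((z-o[2])/d[:,2])[:,None]
def proj(P,c):
    T=np.linalg.inv(np.asarray(c["cam_to_world"]))
    return cv2.projectPoints(np.asarray(P,float).reshape(-1,1,3),cv2.Rodrigues(T[:3,:3])[0],T[:3,3],np.asarray(c["intrinsics"],float),np.array([c["k1"],0,0,0,0.]))[0].reshape(-1,2)
def R(yaw):  # tool down, tool y (jaw dir) at angle yaw (deg) from world x
    a=np.radians(yaw); y=np.array([np.cos(a),np.sin(a),0]); z=np.array([0,0,-1.]); return np.c_[np.cross(y,z),y,z]
def snap(n,f):
    c=arm.get_calibration(n); im=arm.snapshot(n); cv2.imwrite("pics/"+f,im[:,:,::-1]); return im,c
E
python3 - <<'E'
from h import *
np.set_printoptions(precision=4,suppress=True)
c=arm.get_calibration("scene");s=arm.get_calibration("side")
print(onz([(252,210),(240,228),(228,247)],.069,c)); print(onz([(263,216),(255,229),(247,244)],.069,s))
print(onz([(322,133),(342,122)],.11,c),onz([(302,158),(314,150)],.11,s))
print("garlic,apple,tin,spice,red",onz([(345,226),(246,160),(175,280),(222,340),(308,290)],.03,c))
E
```

```text
[[0.567  0.1317 0.069 ]
 [0.5615 0.1901 0.069 ]
 [0.5548 0.2475 0.069 ]]
[[0.565  0.1455 0.069 ]
 [0.5653 0.2116 0.069 ]
 [0.5628 0.2809 0.069 ]]
[[ 0.5348 -0.1525  0.11  ]
 [ 0.5099 -0.2207  0.11  ]] [[ 0.5316 -0.1435  0.11  ]
 [ 0.5102 -0.2115  0.11  ]]
garlic,apple,tin,spice,red [[ 0.3686  0.0283  0.03  ]
 [ 0.6928 -0.0294  0.03  ]
 [ 0.6207  0.3617  0.03  ]
 [ 0.4524  0.4205  0.03  ]
 [ 0.3604  0.2275  0.03  ]]
```

```bash
python3 - <<'E'
from h import *
arm.move_to([.46,-.19,.28],R(-90)); snap("wrist","w1.png"); 
c=arm.get_calibration("wrist"); np.save("c1.npy",c,allow_pickle=True)
arm.move_to([.49,.195,.25],R(-90)); snap("wrist","w2.png")
c=arm.get_calibration("wrist"); np.save("c2.npy",c,allow_pickle=True)
arm.grip(0.0)
print(arm.current_t(),arm.current_force(),arm.current_width())
E
```

```text
4.75 [ 0.74170237 -0.13087134  0.4078361 ] 0.0006914444733620935
```

View pics/w1.png

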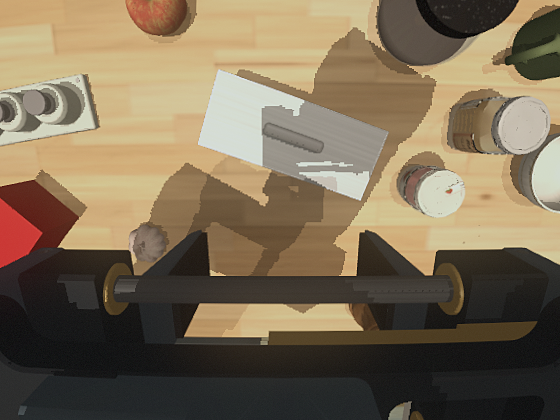

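View pics/w2.png

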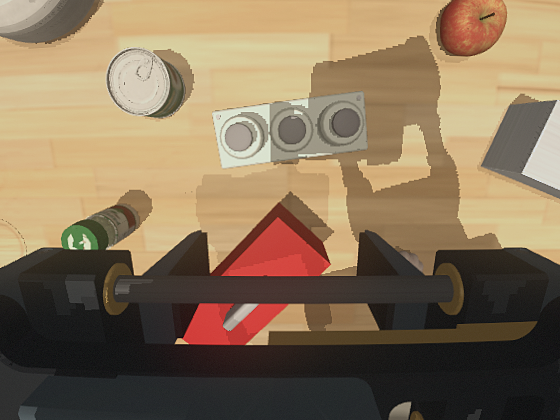

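w1 shows the cover roof corners near (219,70), (387,131), (361,200) and (198,145), with the bar from (264,128) to (322,149). w2 shows the plinth corners near (213,110), (363,91), (368,148) and (221,168), with buttons at (240,136), (292,129) and (345,122). The spice jar, garlic and red cover are clear of both.

```bash
python3 - <<'E'
from h import *
np.set_printoptions(precision=4,suppress=True)
def corners(f,px):
    g=cv2.cvtColor(cv2.imread("pics/"+f),cv2.COLOR_BGR2GRAY)
    return cv2.cornerSubPix(g,np.float32(px).reshape(-1,1,2),(4,4),(-1,-1),(3,50,.01)).reshape(-1,2)
for f,cf,px,z in(("w2.png","c2.npy",[(213,110),(363,91),(368,148),(221,168)],.012),("w1.png","c1.npy",[(219,70),(387,131),(361,200),(198,145)],.08)):
    c=np.load(cf,allow_pickle=True).item(); q=corners(f,px); P=onz(q,z,c)[:,:2]
    l=(P[0]+P[3]-P[1]-P[2])/2; s=(P[0]+P[1]-P[2]-P[3])/2
    print(q,P,"centre",P.mean(0),"long",np.linalg.norm(l),np.degrees(np.arctan2(l[1],l[0])),"short",np.linalg.norm(s),np.degrees(np.arctan2(s[1],s[0])))
    if f=="w2.png":
        print("buttons",onz([(240,136),(292,129),(345,122)],.069,c))
    else: print("bar",onz([(264,128),(322,149)],.11,c))
E
```

```text
[[214.6303 110.9378]
 [361.5556  91.6135]
 [366.33   148.3719]
 [221.9115 167.3612]] [[0.5917 0.2835]
 [0.6156 0.0931]
 [0.5435 0.0825]
 [0.5182 0.2775]] centre [0.5672 0.1842] long 0.19425528642041065 97.25799225368226 short 0.07326009488358987 6.492275441860231
buttons [[0.56   0.2436 0.069 ]
 [0.5676 0.1844 0.069 ]
 [0.5754 0.1244 0.069 ]]
[[218.2651  68.0983]
 [388.4109 132.0694]
 [360.701  200.5886]
 [197.276  143.5664]] [[ 0.6057 -0.1158]
 [ 0.5342 -0.3172]
 [ 0.4496 -0.2887]
 [ 0.5207 -0.0862]] centre [ 0.5276 -0.202 ] long 0.21419526437762154 70.56286022086591 short 0.08970322715484753 -18.911645948694822
bar [[ 0.538  -0.1692  0.11  ]
 [ 0.5153 -0.2336  0.11  ]]
```

```bash
cat >> h.py <<'E'
Y=97.3; B=np.array([.5672,.1842]); u=np.array([np.cos(np.radians(Y)),np.sin(np.radians(Y))])
TOPS=[B-.062*u+0, B, B+.062*u]
ROT=R(-90+Y-90)
def fz(): return np.mean([arm.current_force()[2] for _ in range(4)])
def go(p,z,f=.1): arm.move_l([p[0],p[1],z],ROT,feed=f)
def feel(p):
    go(p,.073); f0=fz(); out=[]
    for z in(.067,.065,.063): go(p,z,.03); out.append(round(fz()-f0,2))
    go(p,.075,.05); return out
def press(p):
    go(p,.073); f0=fz(); out=[]; go(p,.0575,.027); f=fz()-f0; out.append(round(f,2)); z=.0575
    while f<11.5 and z>.0545: z-=.0005; go(p,z,.02); f=fz()-f0; out.append((round(z,4),round(f,2),round(arm.current_ee_pos()[2],4)))
    go(p,.075,.03); return out
E
python3 - <<'E'
from h import *
t=arm.current_t
print(TOPS)
arm.move_to([*TOPS[1],.1],ROT); print(arm.current_force(),t())
for i in(1,0,2):
    go(TOPS[i],.085,.15); print(i,feel(TOPS[i]),t())
E
```

```text
[array([0.57507801, 0.12270254]), array([0.5672, 0.1842]), array([0.55932199, 0.24569746])]
[-0.4358717  -0.1460664   0.67609232] 5.4667
1 [np.float64(0.31), np.float64(0.96), np.float64(0.62)] 7.225
0 [np.float64(1.4), np.float64(1.73), np.float64(2.03)] 9.3
2 [np.float64(5.52), np.float64(6.6), np.float64(5.84)] 11.7917
```

```bash
python3 - <<'E'
from h import *
t=arm.current_t
for i in(1,0):
    go(TOPS[i],.085,.2); print(i,press(TOPS[i]),t()); print("after",feel(TOPS[i]),t())
E
```

```text
1 [np.float64(10.06), (0.057, np.float64(9.9), np.float64(0.0572)), (0.0565, np.float64(9.87), np.float64(0.0567)), (0.056, np.float64(11.77), np.float64(0.0563))] 14.7833
after [np.float64(4.02), np.float64(4.45), np.float64(5.32)] 16.275
0 [np.float64(8.23), (0.057, np.float64(8.49), np.float64(0.0572)), (0.0565, np.float64(9.21), np.float64(0.0567)), (0.056, np.float64(10.84), np.float64(0.0563)), (0.0555, np.float64(12.22), np.float64(0.0559))] 19.5333
after [np.float64(4.33), np.float64(5.8), np.float64(6.34)] 21.025
```

```bash
python3 - <<'E'
from h import *
np.set_printoptions(precision=4,suppress=True)
C=[.5272,-.2018]; G=R(-19.3); t=arm.current_t
go(TOPS[0],.13,.3)
for y in(-19.3,160.7): print(y,arm.solve_ik([*C,.17],R(y)),arm.solve_ik([*B,.21],R(y+26.6)))
arm.grip(.06)
arm.move_to([*C,.17],G); arm.move_l([*C,.083],feed=.12)
f=arm.current_force(); w=arm.grip(.0); print(f,arm.current_force(),arm.current_width(),t())
arm.move_l([*C,.113],feed=.06); print(arm.current_force(),arm.current_width())
arm.move_l([*C,.215],feed=.15); print(t())
snap("side","s2.png")
arm.move_to([*B,.215],R(7.3)); print(t(),arm.current_force(),arm.current_torque())
snap("wrist","w3.png"); snap("scene","sc3.png")
np.save("c3.npy",arm.get_calibration("wrist"),allow_pickle=True)
a=np.hstack([cv2.imread("pics/w3.png")]);cv2.imwrite("pics/m3.png",cv2.resize(np.hstack([a,cv2.imread("pics/sc3.png")[80:400,100:460].copy() if 0 else cv2.resize(cv2.imread("pics/sc3.png"),(560,420))]),(800,300)))
E
```

```text
-19.3 [-27.0063  26.1556  88.9053  -0.      64.939   -7.7063] [12.2557 26.1751 81.5851 -0.     72.2398  4.9557]
160.7 [-27.0063  26.1556  88.9053  -0.      64.939  172.2937] [  12.2557   26.1751   81.5851   -0.       72.2398 -175.0443]
[ 0.0737 -0.2185 -0.063 ] [ 0.4968 -0.5495 -2.8495] 0.01381604086004421 25.55
[-0.2375 -0.0734 -2.8689] 0.013761220150842744
27.0333
28.525 [ 0.1181  0.1116 -2.9905] [-0.0403 -0.0863  0.0482]
```

View pics/w3.png

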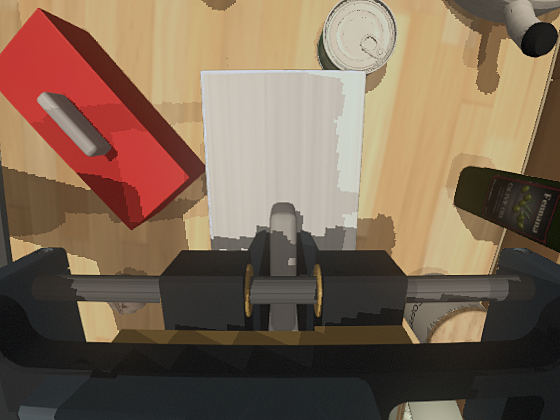

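The cover is held level over the block. Its far roof corners are at (202,71) and (366,71), the red cover's nearest corner is at (205,168), and the tin is at (357,35).

```bash
python3 - <<'E'
from h import *
np.set_printoptions(precision=4,suppress=True)
c=np.load("c3.npy",allow_pickle=True).item()
P=onz([(202,71),(366,71)],.212,c)[:,:2]; d=P[1]-P[0]
print(P,"yaw",np.degrees(np.arctan2(d[1],d[0])),np.linalg.norm(d),"centre",P.mean(0)-.107*u,"exp",B, arm.current_ee_pos())
Q=onz([(205,168)],.08,c)[0,:2]-B; v=np.array([u[1],-u[0]]); print("red rel: across",Q@v,"along",Q@u)
T=onz([(357,35)],.058,c)[0,:2]-B; print("tin rel",T@v,T@u)
f0=fz()
for z in(.115,.105,.099,.094):
    arm.move_l([*B,z],feed=.12 if z>.11 else .04); print(z,arm.current_force(),arm.current_torque(),arm.current_t())
E
```

```text
[[0.51   0.2842]
 [0.5982 0.2954]] yaw 7.2147796653314815 0.08891225126925816 centre [0.5677 0.1837] exp [0.5672 0.1842] [0.5675 0.183  0.215 ]
red rel: across -0.07962701620946808 along 0.0387982713742331
tin rel 0.07394774910601681 0.1687244338237825
0.115 [ 0.6765  0.9124 -1.0921] [-0.0004 -0.1369 -0.0345] 29.6083
0.105 [-0.3752 -0.2928 -2.2408] [-0.0305 -0.0793 -0.017 ] 30.0083
0.099 [ 0.224   0.4278 -1.8364] [ 0.0543 -0.0992  0.015 ] 30.3083
0.094 [ 0.3369  0.0529 -2.6464] [ 0.0154 -0.0684 -0.0454] 30.5833
```

```bash
python3 - <<'E'
from h import *
for z in(.090,.087,.085,.084,.083):
    arm.move_l([*B,z],feed=.03); print(z,np.round(arm.current_force(),2),np.round(arm.current_torque(),3))
arm.grip(.05); arm.sleep(.3)
print(arm.current_force(),arm.current_t())
arm.move_l([*B,.2],feed=.15); arm.move_to([B[0]-.1,B[1]-.25,.3],R(7.3))
snap("side","s4.png"); snap("scene","sc4.png")
arm.move_to([.49,.195,.3],R(-82.7)); snap("wrist","w4.png")
c=arm.get_calibration("wrist"); np.save("c4.npy",c,allow_pickle=True); print(arm.current_t())
E
```

```text
0.09 [ 0.06 -0.41 -1.47] [ 0.007 -0.107  0.043]
0.087 [ 0.73  0.31 -2.53] [-0.034 -0.096  0.014]
0.085 [ 0.48 -0.33 -2.77] [-0.037 -0.043  0.007]
0.084 [ 0.69 -0.02 -2.09] [ 0.007 -0.09  -0.006]
0.083 [ 0.69  0.03 -2.95] [-0.002 -0.126  0.009]
[0.19506996 0.12567365 1.01875053] 32.875
36.9667
```

View pics/s4.png

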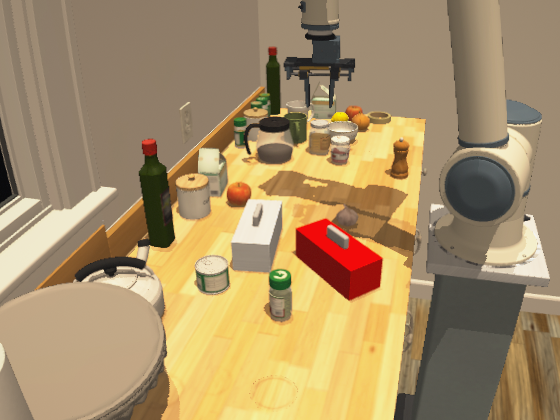

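View pics/w4.png

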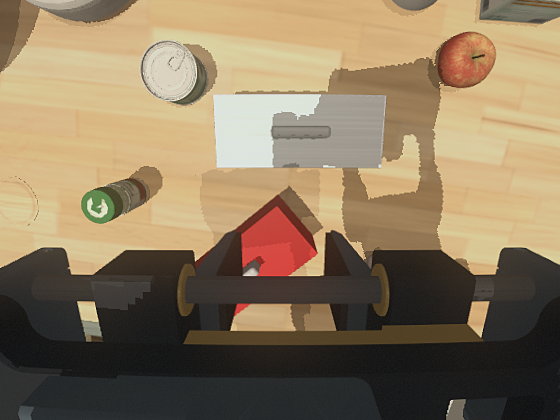

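The side view shows the cover upright and level over the block, at about (258,233), with the bystanders unmoved. The wrist view has roof corners near (215,95), (386,96), (383,168) and (216,167).

```bash
python3 - <<'E'
from h import *
c=np.load("c4.npy",allow_pickle=True).item()
P=onz([(215,95),(386,96),(383,168),(216,167)],.08,c)[:,:2]
l=(P[0]+P[3]-P[1]-P[2])/2
print(P.mean(0),B,np.linalg.norm(l),np.degrees(np.arctan2(l[1],l[0])),[round(np.linalg.norm(P[i]-P[i-1]),4) for i in range(4)])
v=np.array([u[1],-u[0]])
r=np.array([[B+a*v+b*u for a,b in((-.045,-.107),(.045,-.107),(.045,.107),(-.045,.107))]])[0]
print(proj(np.c_[r,[.08]*4],arm.get_calibration("side")).round(), proj(np.c_[r,[0]*4],arm.get_calibration("side")).round())
arm.sign_off(); print(arm.current_t())
E
```

```text
[0.56623552 0.18318288] [0.5672 0.1842] 0.21454984213472003 97.07684667164825 [np.float64(0.0887), np.float64(0.2114), np.float64(0.0892), np.float64(0.2177)]
[[281. 200.]
 [248. 199.]
 [230. 241.]
 [269. 244.]] [[282. 227.]
 [249. 225.]
 [232. 270.]
 [270. 273.]]
the job is handed in; nothing more can be done
the job is handed in; nothing more can be done
```

All three switches are off and the metal cover is set over the power block. I handed the job in at about 37 s on the robot's clock, well inside the 72 s limit.

- **Switches:** I felt each button first. The middle one and the one at lower y were on (2 N or less at 6 mm of travel), and the third was firm at about 6 N, so already off. I pressed each of the two that were on once, to about 12 N. Felt again, both were firm at 4 to 6 N, so off. I left the third alone.
- **Cover:** I gripped it by the pull bar and lowered it over the block in small steps. I felt no clear contact on the way down, including past the plinth.
- **Last checks:** The cover's roof measured within about 1.5 mm and 0.3° of where I had found the block, with edges close to its true size, so it looks flat. In the last pictures the bystanders stand where they were, and the gripper is clear of everything.
- **What didn't quite match:** At the final lowering height the gripper still carried the cover's full weight, so it probably settled a fraction of a millimetre when released. I also didn't probe its flatness by touch; that rests on the pictures.

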